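# Flip the cure flag to green on a composite repair bench

## Task

The filler on the blue panel has hardened, so turn the status flag on the grey stand right over its hinge, until it lies fully down on the other rest post with its green face up. Only push and press it with the fingertips: do not pinch the flag between the fingers, and do not pick up or shift the filler tin, the yellow sanding block or the putty knife.

Things in the scene. Friction and masses are not known exactly. Their poses are not given: they have to be found in the camera images.
- stand: Flag stand screwed to the bench: grey base plate 120 x 180 x 12 mm (its x, y, z); origin: centre of the underside, z up. Two steel cheeks (6 mm thick, 30 mm wide, tops 96 mm above the bench) at x = -50 and +50 mm carry the hinge, which runs along x. Rest posts (16 mm across, black rubber tops 76.5 mm above the bench) stand at y = +75 and y = -75 mm, x = 0.
- stand_hinge (a point): Middle of the hinge line, which runs along the stand's x at y = 0, 80 mm above the bench; axes as the stand's. The hinge has friction (about 0.05 N m): the flag stays at whatever angle it is left, and a fingertip push of 1 to 4 N moves it.
- flag (a joint): Angle of the flag, a stiff plate 80 mm wide (along the hinge) and 7 mm thick, about 60 g: 0 = flat on the +y rest post, orange face up; 1.57 = upright; 3.14 (firm stop) = flat on the -y post, green face up. Starts between 0 and 0.2. Its flag side reaches 105 mm from the hinge line; the thumb tail opposite reaches 50 mm. Pressing the tail down raises the flag.
- flag_end (a point): Middle of the flag's free edge, 105 mm from the hinge line, half-way through its thickness; its z axis points out of the orange face, away from the green one.
- tail_end (a point): Middle of the thumb tail's edge, 50 mm from the hinge line on the opposite side, half-way through its thickness.
- tin: Filler tin with a paper label, loose, 64 mm across, 85 mm tall, standing on the bench; origin at the centre of its underside. Bystander.
- sander: Yellow sanding block with a black pad, loose, 60 x 110 x 42 mm (x, y, z), standing on the bench; origin at the centre of its underside. Bystander.
- knife: Putty knife, loose, 180 mm long along its x, lying flat on the bench, blade 90 x 65 mm towards its +x, wooden handle 20 mm thick towards -x; origin on its underside where the blade begins. Bystander.
There are look-alikes about, which are no part of the job. There is more than one size of the stand; the job needs the smallest.

How it is judged (in metres and radians):
At the end, for the whole second after the job is handed in: The flag lies on the -y rest post with its green face up (joint above 3.04 of 3.14 rad) and at rest, and the tin, the sanding block and the putty knife are within 20 mm of where they were (value of joint flag above 3.04 rad and velocity of joint flag between -0.1 and 0.1 rad/s and distance of each of tin, sander, knife from where it was at the start of the episode below 0.02 m); the robot touches nothing.
It fails at once if the flag is pinched: the fingers press on both of its faces at once (over 1.5 N each) ((contact force between the fingers and flag_c2 above 1.5 N or contact force between the fingers and flag_c3 above 1.5 N) and (contact force between the fingers and flag_c4 above 1.5 N or contact force between the fingers and flag_c5 above 1.5 N)).
It fails at once if the tin, the sanding block or the putty knife is lifted or shifted by more than 20 mm (distance of any of tin, sander, knife from where it was at the start of the episode above 0.02 m).
It also fails if it takes over 43 s, if anything falls off the work surface, if the arm or the gripper's body presses on something with over 40 N, if the wrist force passes 120 N, or if a joint passes its speed limit or range.

## Robot

A 6-joint arm with a two-finger parallel gripper is mounted at the origin on the work surface. World frame = base frame: x ahead of the robot, y to its left, z up, the work surface at z = 0. Lengths are in mm, angles in rad, forces in N, time in s.
With the tool pointing down it reaches from about 350 to 875 mm from the base axis. Payload 4.2 kg.
Tool frame: the origin (TCP) lies midway between the tips of the shut fingers; the grasp point (between the pads) lies 19 mm behind it; y points along the fingers, x is the direction in which the jaws open and shut, and the axes are right-handed (so a half turn about y gives the same grasp; the last joint's range is limited). The gripper opens to 85 mm and grips with 20 to 120 N. Pads are 22 mm wide; open, the fingers measure 114 mm over their backs; the gripper's body (76 mm by 85 mm) begins 54 mm behind the grasp point. The pads swing forward as they close: fully open they stand 13 mm farther back than shut.
Start: joints at [0.259, 0.385, 0.008, 0, -1.194, -0.259], TCP at [624.979, 0.025, 204.212] pointing down, gripper open.
Joint ranges: [-3.14, 3.14], [-1.21, 2.06], [-1.07, 1.41], [-3.16, 2.05], [-2.99, -0.16], [-3.1, 3.1]. Speed limits (rad/s): [2.79, 2.79, 3.14, 3.14, 3.14, 3.14].

## Interface

Orientations are given as a unit quaternion [x, y, z, w].
In Python, from bench import read_state, get_image, job_done gives the robot as it stands.
- The arm moves only by the tool play_rows, never from a script. Its argument "series" is a list of rows, each a list of 7 numbers: the shift along the tool's x, y, z in m, then the turn, a rotation vector about the tool's x, y, z in rad, then the finger opening in m, from 0 to 0.0854. In form: [[x, y, z, wx, wy, wz, claw], ...]. A call has 1 to 10 rows; each row shifts and turns the pose as measured when the row begins, along the tool's axes as they then stand; what a row does not reach is not made up. A row lasts 1/10 s, in which the tool goes at most 50 mm and 8.59 degrees, less where a joint would pass 70% of its speed; a pose out of reach is approached as far as the arm can. A call with a gripper value outside its range is refused whole. The fingers move at their own pace and stop on an object; the grip force is fixed at half the most. Time passes only in rows, so rows that do not move let the fingers close. It gives the time, the measured TCP pose, the force and the opening at its end, in the units of the state.
- read_state(): the state, without advancing time (a new reading comes with each control period).
- get_image(name): name is "scene" or "side" or "wrist"; returns a dict with "color" (400x640x3 uint8, red, green, blue), "intrinsics" (3x3 intrinsics, pixels), "origin" and "orientation" of the camera in the world. Camera axes: x right, y down, z forward; pixel columns grow to the right and rows downward; lengths in mm; the calibration is good to about 2 mm. A picture is of the moment at which its call begins. There is no depth.
- job_done(): hands the job in, once; it reports no verdict.
The state is a dict: "clock": time; "joints": joint angles; "joint_vel": joint speeds; "joint_efforts": joint torques, N m; "position": TCP position; "ee_rot": TCP orientation; "contact_force": force on the tool from outside, world axes, zero at the start; "wrist_torque": the same for the moment, N m; "gripper_width": finger opening in mm.
Only numpy, scipy, OpenCV 4.12 (cv2) and the standard library are available. Lean on these libraries where they do the work, as an engineer would, in place of code of your own. Each camera call takes 0.05 s, during which the arm holds its last target. There are 200 camera calls.

## Working session

There is one attempt and no reset: what is moved stays moved. The work goes in short steps, Python scripts to look and compute and a tool call to move; the robot and the scene stay as the last step left them, time stands still between calls to the robot, and variables do not carry over. Pictures are saved under pics/ and viewed, about 8 in all and at most 12, crops included, and the job is handed in when it is done.

Besides the shell and the picture viewer there is one more tool, called after "Call:" by a JSON object that holds its "op" and its "data", one argument or row to a line. play_rows: Moves the arm, as the interface text tells. Its arguments: {"type":"object","properties":{"series":{"type":"array","items":{"type":"array","items":{"type":"number"}}}},"required":["series"]}

```bash
mkdir -p pics
cat > h.py <<'E'
import numpy as np,cv2
from scipy.spatial.transform import Rotation as R
from bench import read_state,get_image,job_done
def snap(n,f):
    d=get_image(n); cv2.imwrite('pics/'+f+'.png',d['color'][:,:,::-1]); np.savez('pics/'+f+'.npz',**{k:np.array(d[k]) for k in d}); return d
def cam(f):
    d=np.load('pics/'+f+'.npz'); o=d['orientation']; M=R.from_quat(o).as_matrix() if o.size==4 else o
    return d['intrinsics'],d['origin'],M,d['color']
def ray(f,u,v):
    K,o,M,_=cam(f); return o,M@np.linalg.solve(K,[u,v,1.])
def onz(f,u,v,z):
    o,r=ray(f,u,v); return o+r*(z-o[2])/r[2]
def proj(f,p):
    K,o,M,_=cam(f); q=K@(M.T@(np.array(p,float)-o)); return q[:2]/q[2]
E
python3 - <<'E'
from h import *
s=read_state();print(s)
for n in ['scene','side','wrist']:
    d=snap(n,n+'0');print(n,d['origin'],d['orientation'],d['intrinsics'])
E
```

```text
{'clock': 0.0, 'joints': array([ 2.58607783e-01,  3.85566360e-01,  6.61692859e-03, -5.16898759e-04,
       -1.19400333e+00, -2.58624865e-01]), 'joint_vel': array([ 0.00032996, -0.00086128, -0.00097281,  0.00144862,  0.00074614,
        0.00074057]), 'joint_efforts': array([-9.55001960e-04, -3.92286408e+01,  1.88399577e+01,  4.18616563e+00,
       -4.72148502e-03,  8.27910434e-07]), 'position': array([6.24348952e+02, 2.47592958e-02, 2.03109599e+02]), 'ee_rot': array([ 7.07038037e-04, -7.07075573e-01,  7.07137119e-01,  8.53966125e-04]), 'contact_force': array([-0.47322589,  0.34135778,  0.4770478 ]), 'wrist_torque': array([ 0.00201433, -0.00355853,  0.02914959]), 'gripper_width': 85.31608046538224}
scene [778.66857012 630.47686218 995.01149782] [ 0.22222387  0.93399675 -0.27043619 -0.07163018] [[480.62069935   0.         313.60909066]
 [  0.         480.62069935 201.96376051]
 [  0.           0.           1.        ]]
side [469.24429634 752.3072915  819.04629247] [-0.01482658  0.94049665 -0.33946111  0.00351679] [[422.4863091    0.         315.35829443]
 [  0.         422.4863091  188.79676433]
 [  0.           0.           1.        ]]
wrist [624.27293569 -66.75583209 371.90429226] [ 3.05582273e-04  9.91116182e-01  1.32996483e-01 -7.46037562e-04] [[343.92745811   0.         320.85104367]
 [  0.         343.92745811 199.83215873]
 [  0.           0.           1.        ]]
```

View pics/scene0.png

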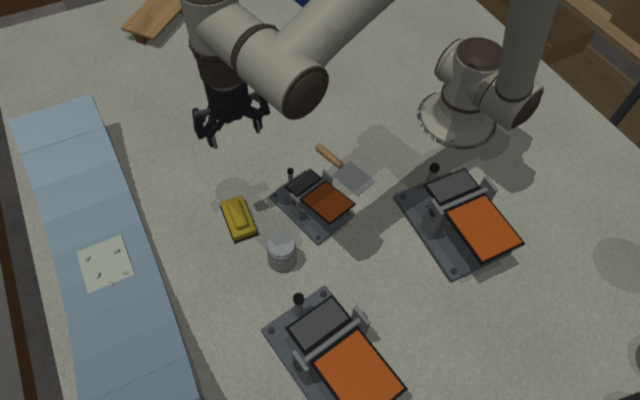

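View pics/side0.png

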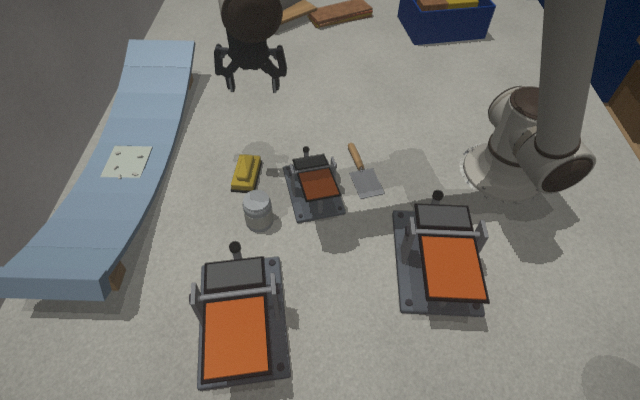

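Candidates: the small stand at scene (318,195) / side (315,185), and two larger ones at scene (460,220) and (335,350). I choose the small one and check it in a close crop. The black knob at scene (291,172) looks like its -y post.

Run:
```python
from h import *
a=cv2.imread('pics/scene0.png')[135:255,205:385]; b=cv2.imread('pics/side0.png')[130:230,225:395]
a=cv2.resize(a,(720,480),interpolation=cv2.INTER_CUBIC)
cv2.imwrite('pics/crop0.png',a)
b=cv2.resize(b,None,fx=4,fy=4,interpolation=cv2.INTER_CUBIC);cv2.imwrite('pics/crop1.png',b)
for f,box in(('scene0',(265,155,365,250)),('side0',(280,140,350,225))):
    c=cam(f)[3];hsv=cv2.cvtColor(c,cv2.COLOR_RGB2HSV)
    m=cv2.inRange(hsv,(3,150,60),(14,255,255)); k=np.zeros_like(m);k[box[1]:box[3],box[0]:box[2]]=255;m&=k
    cs=max(cv2.findContours(m,0,2)[0],key=cv2.contourArea)
    q=cv2.boxPoints(cv2.minAreaRect(cs)); ap=cv2.approxPolyDP(cs,0.05*cv2.arcLength(cs,True),True)[:,0]
    print(f,cv2.contourArea(cs),ap.tolist())
    for p in ap: print(onz(f,*p,84).round(1))
```

```text
scene0 981.5 [[324, 183], [303, 199], [330, 221], [352, 203]]
[459.4  83.7  84. ]
[522.1 101.5  84. ]
[494.6 179.4  84. ]
[428.4 160.2  84. ]
side0 631.5 [[328, 169], [301, 174], [308, 199], [338, 193]]
[457.3  81.   84. ]
[519.9  98.8  84. ]
[500.6 172.4  84. ]
[434.1 153.   84. ]
```

View pics/crop0.png

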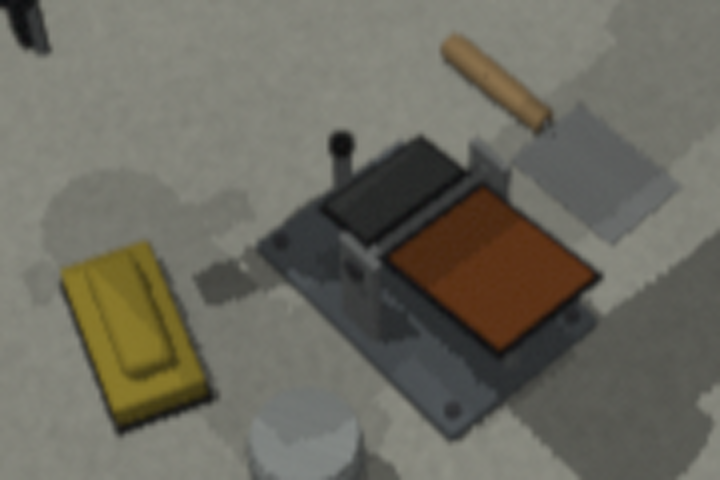

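View pics/crop1.png

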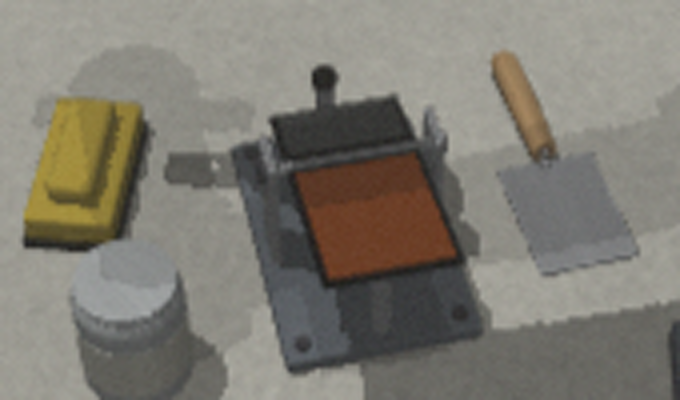

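```bash
cat >> h.py <<'E'
def tri(fa,a,fb,b):
    o1,r1=ray(fa,*a);o2,r2=ray(fb,*b);A=np.stack([r1,-r2],1)
    t=np.linalg.lstsq(A,o2-o1,rcond=None)[0];p,q=o1+t[0]*r1,o2+t[1]*r2
    return ((p+q)/2).round(1),round(float(np.linalg.norm(p-q)),1)
E
python3 - <<'E'
from h import *
for n,a,b in [('hingeR',(324,183),(328,169)),('hingeL',(303,199),(301,174)),('endL',(330,221),(308,199)),('endR',(352,203),(338,193)),
 ('tailL',(285.5,187),(293,160)),('tailR',(310,169.5),(325,154)),('post',(290.3,171),(305.8,149)),
 ('b1',(269.5,195.7),(283,166.7)),('b2',(318.7,244.5),(297.5,222)),('b3',(354,215.5),(345.7,212))]:
    print(n,*tri('scene0',a,'side0',b),onz('scene0',*a,12).round(0)[:2],onz('side0',*b,12).round(0)[:2])
E
```

```text
hingeR [458.1  82.1  83.5] 2.8 [434.  41.] [456.  15.]
hingeL [520.8  99.5  82.9] 2.9 [502.  60.] [525.  35.]
endL [500.1 188.3 103.2] 1.4 [472. 144.] [504. 116.]
endR [435.4 169.7 103.5] 1.3 [401. 123.] [431.  94.]
tailL [542.1  51.2  79.8] 1.0 [525.   9.] [549. -14.]
tailR [466.5  27.8  76.8] 5.0 [447. -12.] [465. -39.]
post [513.1  16.5  82.8] 2.1 [493. -30.] [517. -56.]
b1 [572.1  19.1  20.1] 1.1 [571.  15.] [573.  11.]
b2 [525.4 188.5  16.4] 1.5 [525. 187.] [525. 185.]
b3 [413.8 156.   15.2] 3.3 [414. 156.] [413. 152.]
```

The crops confirm the smallest stand: orange face up, tail towards -y with the post knob at scene (290,171), and the flag end raised. Measured centre is about (493,86), yaw about 0.275 rad, flag about 0.2 rad. The sizes match to about 5 mm. The plan is to press the tail down, then sweep the green face over from the +y side.

```bash
cat >> h.py <<'E'
C=np.array([493,86.,0]);Y=.275
S=R.from_euler('z',Y).as_matrix()
def st():
    s=read_state();return (S.T@(s['position']-C)).round(1),s
def go(p): # tool-frame shift (mm) to stand-frame target
    s=read_state();T=R.from_quat(s['ee_rot']).as_matrix()
    print('at',st()[0],'F',(S.T@s['contact_force']).round(1),'shift',(T.T@(S@np.array(p,float)+C-s['position'])).round(1))
    print('turn',R.from_matrix(T.T@S@np.array([[-1,0,0],[0,0,-1],[0,-1,0]])).as_rotvec().round(3) )
E
python3 - <<'E'
from h import *
go([0,-38,203]); print([ (S.T@(onz('scene0',*p,h)-C)).round(0) for p,h in [((475,230),90),((282,240),85),((238,218),42),((350,175),5),((325,322),90)]])
E
```

```text
at [ 103.2 -118.5  203.4] F [-0.4  0.2  0. ] shift [121.2   0.6 -49.4]
turn [ 0.    -0.275  0.002]
[array([-187.,  319.,   90.]), array([136.,  55.,  85.]), array([160., -75.,  42.]), array([-138.,   -5.,    5.]), array([192., 248.,  90.])]
```

Call:
{"op": "play_rows", "data": {
  "series": [
    [0,0,0,0,-0.138,0,0],
    [0,0,0,0,-0.138,0,0],
    [0,0,0,0,0,0,0],
    [0,0,0,0,0,0,0]
  ]
}}

```text
clock: 0.55
position: [623.5, -0.0, 201.6]
ee_rot: [-0.101, 0.7, -0.7, 0.097]
contact_force: [-0.7, 1.1, -0.8]
gripper_width: 28.5
```

Run:
```python
from h import *
go([0,-38,203]);print(read_state()['gripper_width'])
```

```text
at [ 102.2 -118.2  201.6] F [-0.3  1.2 -0.8] shift [101.7  -0.8 -80.9]
turn [0.001 0.007 0.005]
28.452943017042536
```

Call:
{"op": "play_rows", "data": {
  "series": [
    [0.034,-0.002,-0.027,0,0,0,0],
    [0.034,-0.002,-0.027,0,0,0,0],
    [0.034,-0.002,-0.027,0,0,0,0],
    [0,0,0,0,0,0,0],
    [0,0.04,0,0,0,0,0],
    [0,0.04,0,0,0,0,0],
    [0,0,0,0,0,0,0]
  ]
}}

```text
clock: 1.25
position: [500.1, 51.4, 126.2]
ee_rot: [-0.094, 0.701, -0.7, 0.093]
contact_force: [-0.8, -0.4, 0.6]
gripper_width: 0.1
```

Run:
```python
from h import *
go([0,-38,90]);print(read_state()['gripper_width']);snap('side','s1')
a=cv2.imread('pics/s1.png')[100:250,215:415];cv2.imwrite('pics/s1c.png',cv2.resize(a,None,fx=4,fy=4,interpolation=cv2.INTER_CUBIC))
```

```text
at [ -2.5 -35.3 126.2] F [-0.9 -0.1  0.6] shift [-2.6 36.2  2.8]
turn [ 0.002 -0.01   0.001]
0.06081996589188405
```

View pics/s1c.png

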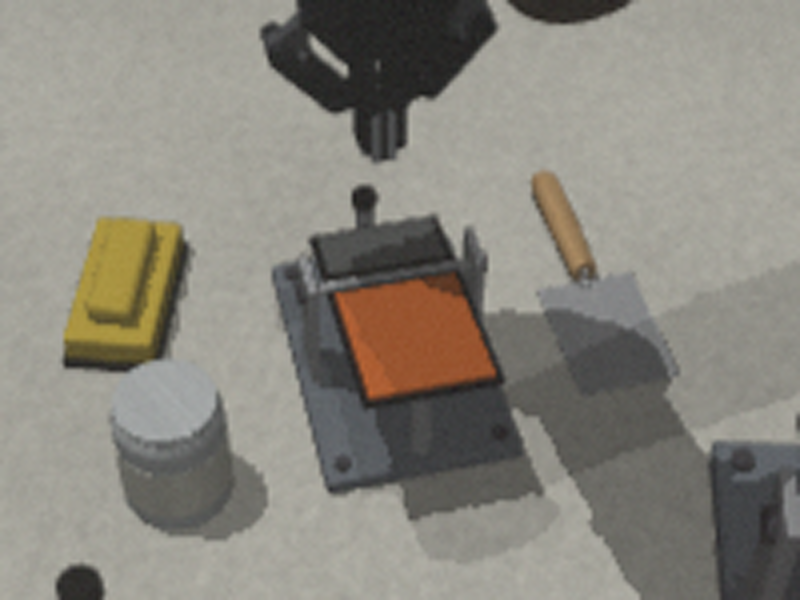

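Fingertip (crop 380,158) hangs above the dark tail; the tail is clear of the cheeks. Pressing it down.

Call:
{"op": "play_rows", "data": {
  "series": [
    [0,0.03,0.003,0,0,0,0],
    [0,0.015,0,0,0,0,0],
    [0,0.012,0,0,0,0,0],
    [0,0.012,0,0,0,0,0],
    [0,0.008,0,0,0,0,0],
    [0,0,0,0,0,0,0]
  ]
}}

```text
clock: 1.9
position: [514.5, 51.2, 58.7]
ee_rot: [-0.085, 0.702, -0.7, 0.101]
contact_force: [-0.9, 0.4, 1.4]
gripper_width: 0.0
```

Run:
```python
from h import *
go([0,-38,50]);snap('side','s2')
a=cv2.imread('pics/s2.png')[100:250,215:415];cv2.imwrite('pics/s2c.png',cv2.resize(a,None,fx=4,fy=4,interpolation=cv2.INTER_CUBIC))
```

```text
at [ 11.2 -39.3  58.7] F [-0.7  0.6  1.4] shift [11.5  8.5 -1.2]
turn [-0.    -0.011 -0.023]
```

View pics/s2c.png

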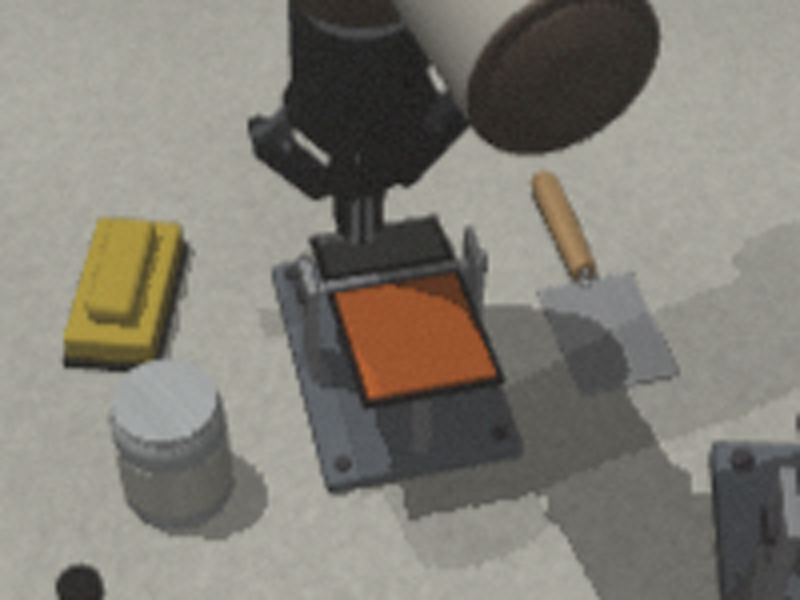

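Run:
```python
from h import *
snap('scene','c2');snap('wrist','w2')
s=read_state();p=s['position'];print(p)
for f,q in (('s1',[500.1,51.4,126.2]),('s2',p),('c2',p),('w2',p)): print(f,proj(f,q))
for v in ([0,-50,80],[0,0,80],[-40,-50,80],[40,-50,80]): print(v,proj('s2',S@v+C),proj('c2',S@v+C))
a=cv2.imread('pics/c2.png')[115:265,215:415];w=cv2.imread('pics/w2.png')
a=cv2.resize(a,(533,400),interpolation=cv2.INTER_CUBIC);w=cv2.resize(w[:, 120:520],(267,267))
o=np.zeros((400,800,3),np.uint8);o[:,:533]=a;o[:267,533:]=w;cv2.imwrite('pics/m2.png',o)
```

```text
[515.09413344  51.47848448  59.81383839]
s1 [310.18603927 146.86489783]
s2 [304.2152181  166.16530702]
c2 [296.30720072 187.4519547 ]
w2 [319.98350126 237.9064759 ]
[0, -50, 80] [307.84493547 156.47966154] [296.90178979 176.92257661]
[0, 0, 80] [312.75756487 171.34390977] [311.40908855 190.09856695]
[-40, -50, 80] [323.78248314 153.6579199 ] [309.54366137 167.65451528]
[40, -50, 80] [291.71058759 159.33624664] [283.91899493 186.44057704]
```

View pics/m2.png

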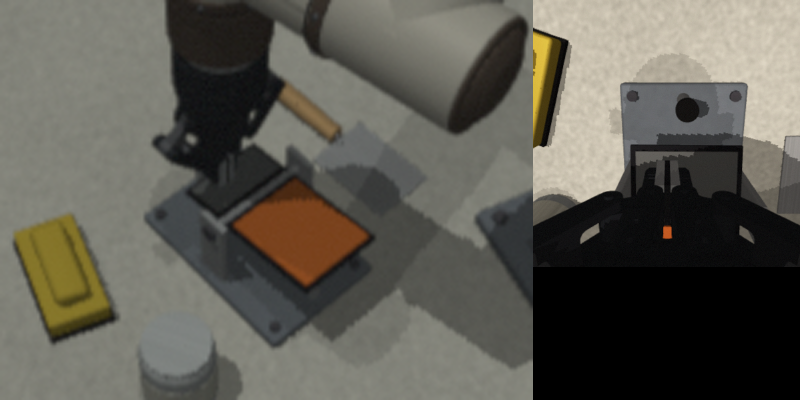

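Run:
```python
from h import *
p,e=tri('c2',(302.4,182.5),'s2',(305,160.5));print(p,e,(S.T@(p-C)).round(1)); s=read_state();print(s['position'],s['contact_force'],s['joints'])
```

```text
[510.8  75.2 106.2] 2.1 [ 14.2 -15.2 106.2]
[515.09413344  51.47848448  59.81383839] [0.69849067 0.81369326 0.68056571] [ 0.41591484  0.35070636 -0.46523531  0.00565722 -0.72951111 -0.155869  ]
```

Run:
```python
from h import *
for dx in (-43,43): print(proj('side0',[624.5+dx,0,216]),proj('scene0',[624.5+dx,0,216]))
for dz in (0,10,20): print(dz,proj('s1',[500.1,51.4,126.2+dz]),proj('s2',[515,51.5,59.8+dz]),proj('c2',[515,51.5,59.8+dz]))
c=cam('side0')[3][40:100,205:295];s=cam('s1')[3][90:180,270:350];d=cam('s2')[3][120:190,270:350];e=cam('c2')[3][150:220,260:340]
f=lambda a:cv2.resize(a,(400,300),interpolation=cv2.INTER_CUBIC)
o=np.vstack([np.hstack([f(c),f(s)]),np.hstack([f(d),f(e)])]);o=np.clip(o*1.8,0,255).astype(np.uint8);cv2.imwrite('pics/m3.png',o[:,:,::-1])
```

```text
[274.49976988 101.13273401] [255.74022875 138.94166527]
[236.23820067 100.2877008 ] [217.01950241 153.35610415]
0 [310.18603927 146.86489783] [304.25338513 166.17657532] [296.34734073 187.4472808 ]
10 [310.16013045 143.76170051] [304.18422207 163.37369014] [296.27583702 185.03654584]
20 [310.13380875 140.60905068] [304.11401242 160.52839037] [296.20324953 182.58927137]
```

View pics/m3.png

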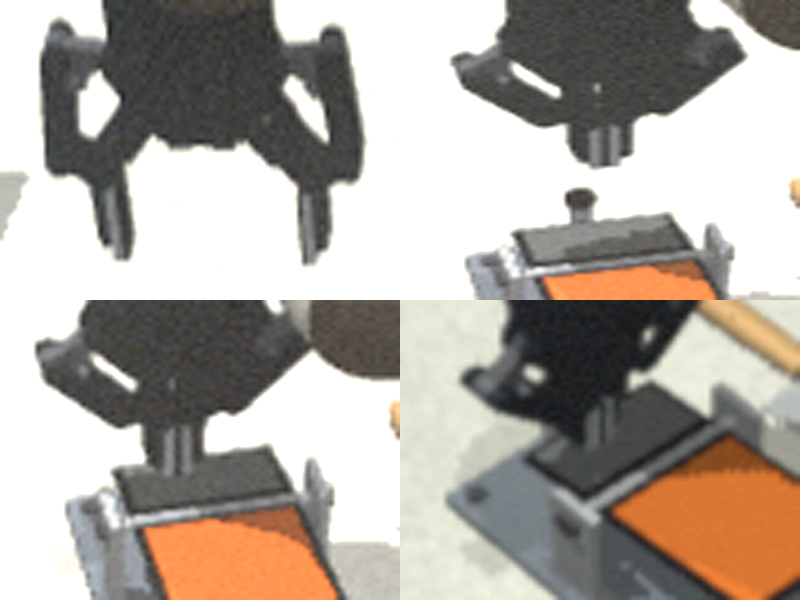

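Pixel check: the visible fingertips lie about 15–25 mm higher than the reported TCP in both fixed cameras, at the start too. In c2 the tip (300,184) is in front of the tail surface, so it is above or touching the tail, not past it. I carry on down in small steps and watch the force and the flag.

Call:
{"op": "play_rows", "data": {
  "series": [
    [0.011,0.003,0,0,0,-0.023,0],
    [0,0.006,0,0,0,0,0],
    [0,0.006,0,0,0,0,0],
    [0,0.006,0,0,0,0,0],
    [0,0,0,0,0,0,0]
  ]
}}

```text
clock: 2.55
position: [505.3, 49.1, 39.2]
ee_rot: [-0.091, 0.701, -0.7, 0.095]
contact_force: [0.4, -0.1, -0.1]
gripper_width: -0.0
```

```bash
cat >> h.py <<'E'
def orange(f,box=(250,120,380,260)):
    c=cam(f)[3];m=cv2.inRange(cv2.cvtColor(c,cv2.COLOR_RGB2HSV),(3,150,60),(14,255,255));k=np.zeros_like(m);k[box[1]:box[3],box[0]:box[2]]=255;m&=k
    cs=cv2.findContours(m,0,2)[0]
    if not cs: return None
    cs=max(cs,key=cv2.contourArea);return cv2.contourArea(cs),cv2.boxPoints(cv2.minAreaRect(cs)).round(1).tolist()
E
python3 - <<'E'
from h import *
go([0,-38,50]);snap('side','s3')
for f in('s1','s2','s3'):print(orange(f,(285,140,350,225)))
E
```

```text
at [  1.8 -38.8  39.2] F [ 0.4 -0.2 -0.1] shift [  1.7 -10.8  -0.8]
turn [ 0.    -0.01  -0.006]
(787.0, [[298.6000061035156, 173.0], [333.3999938964844, 166.6999969482422], [338.29998779296875, 193.6999969482422], [303.5, 200.0]])
(790.0, [[298.6000061035156, 173.10000610351562], [332.79998779296875, 166.1999969482422], [338.29998779296875, 193.3000030517578], [304.0, 200.1999969482422]])
(256.5, [[298.8999938964844, 171.39999389648438], [334.6000061035156, 165.39999389648438], [336.20001220703125, 175.3000030517578], [300.5, 181.1999969482422]])
```

```bash
cat >> h.py <<'E'
def flagpt(t,r=98,x=0,n=3.5):
    return S@np.array([x,r*np.cos(t)-n*np.sin(t),80+r*np.sin(t)+n*np.cos(t)])+C
E
python3 - <<'E'
from h import *
for t in np.arange(0,1.5,.15):print(round(t,2),proj('s3',flagpt(t)).round(1),proj('s3',flagpt(t,8)).round(1))
E
```

```text
0.0 [323.4 202.4] [313.6 172.8]
0.15 [323.3 197.7] [313.5 172.3]
0.3 [323.  192.3] [313.4 171.7]
0.45 [322.4 186.2] [313.3 171.2]
0.6 [321.5 179.7] [313.2 170.6]
0.75 [320.5 173. ] [313.1 170.1]
0.9 [319.2 166.2] [313.  169.6]
1.05 [317.8 159.5] [312.8 169.1]
1.2 [316.3 153.2] [312.7 168.7]
1.35 [314.7 147.4] [312.6 168.4]
```

Call:
{"op": "play_rows", "data": {
  "series": [
    [0,0.007,0,0,0,0,0],
    [0,0.007,0,0,0,0,0],
    [0,0,0,0,0,0,0]
  ]
}}

```text
clock: 2.9
position: [506.0, 49.1, 24.5]
ee_rot: [-0.091, 0.701, -0.701, 0.096]
contact_force: [0.4, -0.1, 0.4]
gripper_width: 0.4
```

Run:
```python
from h import *
go([0,-38,220]);snap('side','s4');snap('scene','c4');snap('wrist','w4')
for f in('s4',):print(orange(f,(285,120,350,225)))
print(orange('c4',(265,155,375,250)))
for t in np.arange(0.6,1.5,.15):print(round(t,2),proj('c4',flagpt(t)).round(1))
a=cv2.imread('pics/s4.png')[80:230,215:415];b=cv2.imread('pics/c4.png')[100:250,235:435]
cv2.imwrite('pics/m4.png',cv2.resize(np.hstack([a,b]),None,fx=2,fy=2,interpolation=cv2.INTER_CUBIC))
```

```text
at [  2.5 -39.1  24.5] F [ 0.3 -0.2  0.4] shift [   1.2 -195.6   -1.1]
turn [ 0.    -0.01  -0.007]
(0.0, [[312.0, 163.0], [312.0, 163.0], [312.0, 163.0], [312.0, 163.0]])
(187.0, [[301.29998779296875, 195.10000610351562], [335.6000061035156, 171.10000610351562], [340.1000061035156, 177.5], [305.8999938964844, 201.5]])
0.6 [336.8 197.6]
0.75 [333.9 192. ]
0.9 [330.5 186.2]
1.05 [326.5 180.5]
1.2 [322.2 175. ]
1.35 [317.6 169.9]
```

View pics/m4.png

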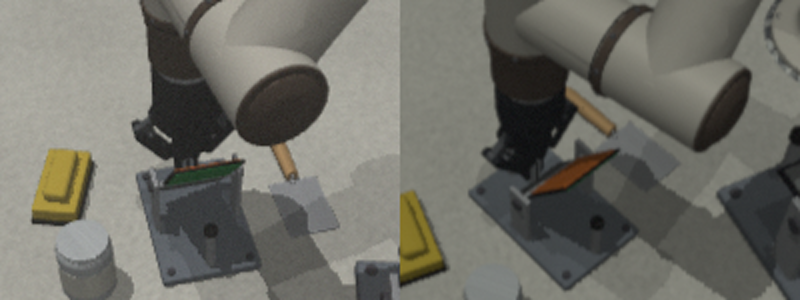

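The flag is at about 0.88 rad, green underside visible (crop 200,172). Next I lift, cross over to the +y side and lower.

Call:
{"op": "play_rows", "data": {
  "series": [
    [0,-0.045,0,0,0,0,0],
    [0,-0.045,0,0,0,0,0],
    [0,-0.045,0,0,0,0,0],
    [0,-0.045,0,0,0,0,0],
    [0,-0.025,0,0,0,0,0],
    [0,0,-0.042,0,0,0,0],
    [0,0,-0.042,0,0,0,0],
    [0,0,-0.042,0,0,0,0],
    [0,0,-0.042,0,0,0,0],
    [0,0,0,0,0,0,0]
  ]
}}

```text
clock: 4.05
position: [458.3, 215.2, 239.1]
ee_rot: [-0.089, 0.703, -0.7, 0.093]
contact_force: [0.3, -0.1, -0.4]
gripper_width: 0.2
```

Run:
```python
from h import *
go([0,130,100])
```

```text
at [  1.7 133.8 239.1] F [ 0.2 -0.2 -0.4] shift [  2.4 139.1   4.4]
turn [ 0.004 -0.016 -0.006]
```

Call:
{"op": "play_rows", "data": {
  "series": [
    [0,0.035,0,0,0,0,0],
    [0,0.035,0,0,0,0,0],
    [0,0.035,0,0,0,0,0],
    [0,0.02,0,0,0,0,0],
    [0,0,0,0,0,0,0]
  ]
}}

```text
clock: 4.55
position: [458.6, 217.2, 111.7]
ee_rot: [-0.089, 0.704, -0.698, 0.095]
contact_force: [-0.3, 0.4, 0.4]
gripper_width: 0.1
```

Run:
```python
from h import *
go([0,50,110]);snap('side','s5');snap('scene','c5')
p=read_state()['position'];print(proj('s5',p),proj('c5',p))
a=cv2.imread('pics/s5.png')[80:230,215:415];b=cv2.imread('pics/c5.png')[100:250,235:435]
cv2.imwrite('pics/m5.png',cv2.resize(np.hstack([a,b]),None,fx=2,fy=2,interpolation=cv2.INTER_CUBIC))
```

```text
at [  2.5 135.6 111.7] F [-0.2  0.5  0.4] shift [ 1.3  1.2 85.7]
turn [ 0.006 -0.013 -0.009]
[326.11928419 207.76682078] [353.53138521 221.82617998]
```

View pics/m5.png

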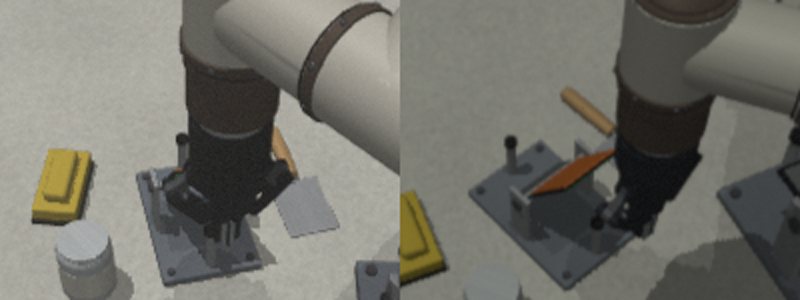

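Tip is about 130 mm high (s5 ≈(330,201)), beyond the flag end and behind the green face. Sweeping towards -y.

Call:
{"op": "play_rows", "data": {
  "series": [
    [0,0,0.03,0,0,0,0],
    [0,0,0.02,0,0,0,0],
    [0,0,0.015,0,0,0,0],
    [0,0,0.015,0,0,0,0],
    [0,0,0.015,0,0,0,0],
    [0,0,0.015,0,0,0,0],
    [0,0,0.015,0,0,0,0],
    [0,0,0,0,0,0,0]
  ]
}}

```text
clock: 5.45
position: [504.0, 98.6, 130.2]
ee_rot: [-0.078, 0.708, -0.693, 0.109]
contact_force: [0.2, 0.1, 0.2]
gripper_width: 0.3
```

Run:
```python
from h import *
go([0,-10,110])
```

```text
at [ 14.    9.1 130.2] F [0.3 0.  0.2] shift [14.8 19.2 19.6]
turn [ 0.016 -0.01  -0.047]
```

Call:
{"op": "play_rows", "data": {
  "series": [
    [0.007,0,0.012,0,0,-0.025,0],
    [0.007,0.005,0.012,0.01,0,-0.022,0],
    [0,0.006,0.012,0,0,0,0],
    [0,0.008,0.012,0,0,0,0],
    [0,0,0,0,0,0,0]
  ]
}}

```text
clock: 5.95
position: [506.5, 48.2, 113.7]
ee_rot: [-0.091, 0.704, -0.698, 0.097]
contact_force: [-0.1, -0.2, -0.8]
gripper_width: -0.1
```

Run:
```python
from h import *
go([0,-60,75]);snap('side','s6');snap('scene','c6')
a=cv2.imread('pics/s6.png')[80:230,215:415];b=cv2.imread('pics/c6.png')[100:250,235:435]
cv2.imwrite('pics/m6.png',cv2.resize(np.hstack([a,b]),None,fx=2,fy=2,interpolation=cv2.INTER_CUBIC))
```

```text
at [  2.8 -40.1 113.7] F [-0.2 -0.2 -0.8] shift [ 2.9 38.5 20.2]
turn [ 0.007 -0.009 -0.009]
```

View pics/m6.png

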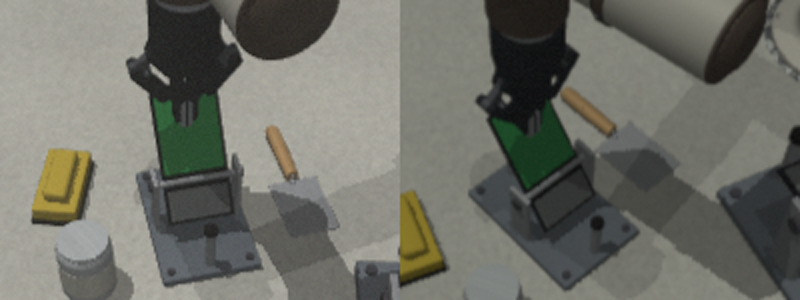

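The flag is past upright with the green face showing (s6 crop 190,140), fingertip on it. Now I press it down along the arc.

Call:
{"op": "play_rows", "data": {
  "series": [
    [0,0.008,0.012,0,0,0,0],
    [0,0.01,0.01,0,0,0,0],
    [0,0.012,0.005,0,0,0,0],
    [0,0.012,0,0,0,0,0],
    [0,0,0,0,0,0,0]
  ]
}}

```text
clock: 6.55
position: [515.3, 21.0, 69.0]
ee_rot: [-0.091, 0.704, -0.698, 0.098]
contact_force: [-0.4, -0.4, 0.5]
gripper_width: -0.1
```

Run:
```python
from h import *
go([0,-70,62])
```

```text
at [  3.8 -68.6  69. ] F [-0.5 -0.3  0.5] shift [3.9 6.9 1.5]
turn [ 0.007 -0.007 -0.01 ]
```

Call:
{"op": "play_rows", "data": {
  "series": [
    [0,0.004,0,0,0,0,0],
    [0,0.004,0,0,0,0,0],
    [0,0,0,0,0,0,0]
  ]
}}

```text
clock: 6.85
position: [515.7, 20.4, 60.3]
ee_rot: [-0.091, 0.703, -0.698, 0.098]
contact_force: [-0.5, 0.5, -0.1]
gripper_width: -0.0
```

Run:
```python
from h import *
go([0,-70,60])
```

```text
at [  4.1 -69.3  60.3] F [-0.3  0.6 -0.1] shift [4.1 0.2 0.7]
turn [ 0.006 -0.007 -0.01 ]
```

No contact with the stop yet, so I keep pressing until the force rises.

Call:
{"op": "play_rows", "data": {
  "series": [
    [0,0.004,0,0,0,0,0],
    [0,0.002,0,0,0,0,0]
  ]
}}

```text
clock: 7.05
position: [516.5, 20.6, 56.1]
ee_rot: [-0.091, 0.703, -0.698, 0.099]
contact_force: [-6.2, 0.4, 17.6]
gripper_width: 0.0
```

Call:
{"op": "play_rows", "data": {
  "series": [
    [0,0.003,0,0,0,0,0],
    [0,0,0,0,0,0,0]
  ]
}}

```text
clock: 7.25
position: [516.9, 20.8, 57.3]
ee_rot: [-0.092, 0.703, -0.698, 0.1]
contact_force: [-0.6, -0.5, -0.2]
gripper_width: 0.1
```

17.6 N at the stop: the flag is down. Lift straight up and check.

Call:
{"op": "play_rows", "data": {
  "series": [
    [0,-0.015,0,0,0,0,0],
    [0,-0.045,0,0,0,0,0],
    [0,-0.045,0,0,0,0,0],
    [0,-0.045,0,0,0,0,0],
    [0,0,0.04,0,0,0,0],
    [0,0,0.04,0,0,0,0],
    [0,0,0,0,0,0,0],
    [0,0,0,0,0,0,0]
  ]
}}

```text
clock: 8.05
position: [538.1, -58.1, 214.8]
ee_rot: [-0.091, 0.702, -0.698, 0.104]
contact_force: [-0.2, 0.4, 0.2]
gripper_width: 0.3
```

Run:
```python
from h import *
go([0,-150,200]);snap('side','s7');snap('scene','c7')
for f,g in(('s0','s7'),):
  pass
# green outline and triangulated far corners
for f,box in(('c7',(250,130,345,230)),('s7',(270,110,345,200))):
    c=cam(f)[3];m=cv2.inRange(cv2.cvtColor(c,cv2.COLOR_RGB2HSV),(45,90,30),(85,255,255));k=np.zeros_like(m);k[box[1]:box[3],box[0]:box[2]]=255;m&=k
    cs=cv2.findContours(m,0,2)[0]
    if cs:
        cs=max(cs,key=cv2.contourArea);q=cv2.approxPolyDP(cs,.05*cv2.arcLength(cs,True),True)[:,0].tolist();print(f,cv2.contourArea(cs),q)
    for t in(2.8,2.9,3.0,3.14):print(t,[proj(f,flagpt(t,98,x,-3.5)).round(1).tolist() for x in(-33,33)])
a=cv2.imread('pics/s7.png')[80:230,215:415];b=cv2.imread('pics/c7.png')[115:265,215:415]
cv2.imwrite('pics/m7.png',cv2.resize(np.hstack([a,b]),None,fx=2,fy=2,interpolation=cv2.INTER_CUBIC))
```

```text
at [   4.3 -151.   214.8] F [-0.1  0.4  0.2] shift [ 4.6 14.8 -0.9]
turn [ 0.003  0.002 -0.019]
c7 996.0 [[294, 154], [272, 171], [297, 194], [319, 176]]
2.8 [[295.5, 149.5], [273.8, 164.7]]
2.9 [[294.7, 151.2], [273.1, 166.3]]
3.0 [[294.1, 153.2], [272.8, 168.2]]
3.14 [[293.8, 156.3], [272.7, 171.3]]
s7 744.5 [[317, 138], [290, 142], [297, 167], [326, 162]]
2.8 [[317.0, 132.0], [290.4, 136.4]]
2.9 [[316.6, 133.9], [290.3, 138.4]]
3.0 [[316.4, 136.2], [290.3, 140.6]]
3.14 [[316.2, 139.8], [290.4, 144.2]]
```

View pics/m7.png

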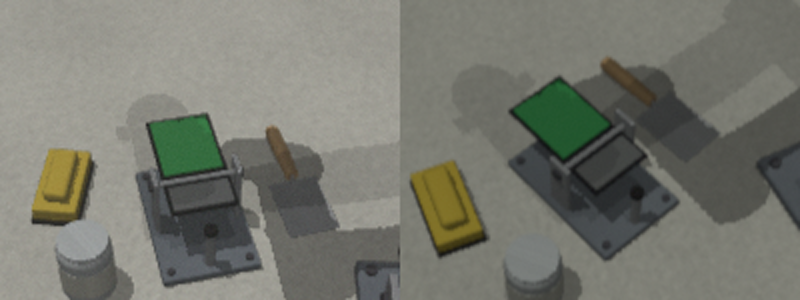

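Run:
```python
from h import *
for a,b in [((294,154),(317,138)),((272,171),(290,142)),((297,194),(297,167)),((319,176),(326,162))]:
    p,e=tri('c7',a,'s7',b);print((S.T@(p-C)).round(1),e)
# bystanders: start vs now difference
for f,g in(('side0','s7'),('scene0','c7')):
    for nm,lo,hi in(('yellow',(20,150,60),(32,255,255)),):
        for k in(f,g):
            m=cv2.inRange(cv2.cvtColor(cam(k)[3],cv2.COLOR_RGB2HSV),lo,hi);m[:,270:]=0
            M=cv2.moments(m);print(nm,k,M['m10']/M['m00'],M['m01']/M['m00'])
```

```text
[ -35.9 -100.7   87. ] 0.8
[ 34.9 -96.9  90.7] 3.4
[36.6 -7.7 94.8] 2.7
[-35.2 -12.4  90. ] 0.5
yellow side0 244.03982300884957 170.4579646017699
yellow s7 244.73904382470118 170.31274900398407
yellow scene0 237.87910922587486 217.74549310710498
yellow c7 237.21212121212122 214.6185997910136
```

```bash
python3 -c "
from h import *
print(read_state()['joint_vel'].round(3)); print(job_done())"
```

```text
[ 0.015 -0.    -0.005 -0.001 -0.001  0.001]
the job is handed in; nothing more can be done
None
```

I turned the flag on the smallest stand right over, and it now lies on the -y post with its green face up. I handed the job in at about 8 s on the robot's clock, with the arm lifted clear. I used only the shut fingertips: they pressed the tail down, pushed the green face over from the +y side, then pressed it down until it hit the stop at 17.6 N.

**Last checks:**
- **Flag angle:** both camera views put the far edge of the flag no higher than the hinge side (about 89 mm against 92 mm). The pixel fit gave about 3.05–3.14 rad, close to the 3.04 limit at its low end. The stop force also says it is fully down.
- **Bystanders:** the tin and the knife look unmoved in the pictures; I did not measure them. The sanding block is unchanged in the side view. In the scene view its colour centre moved about 3 px, which I put down to a shadow change without checking further.

**Disagreements:**
- **Fingertip height:** in the fixed cameras the fingertips showed about 20 mm higher than the reported TCP. I worked from contact and pictures instead.
- **Stand heights:** heights triangulated on the stand came out about 5 mm too high.

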